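# Slide the blue paint sample out over the stand's edge

### The job

Push the blue sample panel across the stand towards the yellow-taped edge until just its bare metal strip sticks out past that edge, with the paint line at the edge and the panel square to it. Only push it along with the fingers: keep it flat on the stand, never lift it or let it tip or fall. Leave the green panel, the cup and the tin where they are.

Things in the scene. Friction and masses are not known exactly. Their poses are not given: they have to be found in the camera images.
- stand: Dark steel stand, fixed to the bench: flat top 240 mm deep (x) by 360 mm wide (y), top surface 60 mm above the bench. Origin: centre of its footprint at bench height. Its x points away from the robot (up to 0.3 rad aside) to the long edge marked with yellow tape, which lies at x = +120 mm; y along that edge to the left, z up.
- stand_edge (a point): Middle of the yellow-taped far edge of the stand, level with its top surface; axes as the stand's: x points out over the edge, y along it.
- blue_panel: The sample panel painted blue, flat on the stand, 130 x 110 x 6 mm, 0.12 to 0.25 kg. Origin: centre of the underside; x along the 130 mm length towards the bare strip, y across, z up. Painted from x = -65 to +25 mm, bare from +25 to +65 mm. Starts wholly on the left or right half of the stand, up to 0.25 rad out of square. Slides with dry friction.
- blue_panel_line (a point): On the blue panel's top face, the middle of the straight line where blue paint meets the bare 40 mm strip (25 mm towards the strip from the panel's centre; the line runs along the panel's y). It has to come to the taped edge.
- green_panel: The sample panel painted green, to be left alone, flat on the stand, 130 x 110 x 6 mm, 0.12 to 0.25 kg. Origin: centre of the underside; x along the 130 mm length towards the bare strip, y across, z up. Painted from x = -65 to +25 mm, bare from +25 to +65 mm. Starts wholly on the left or right half of the stand, up to 0.25 rad out of square, beside the blue one, centres about 180 mm apart.
- cup: Empty clear plastic mixing cup standing on the bench at one side of the stand, 84 mm across its rim, 105 mm high. Origin: centre of its underside, z up. To be left alone.
- tin: Round white paint tin with a green band and steel lid, standing on the bench at the other side of the stand, 80 mm across, 106 mm high. Origin: centre of its underside, z up. To be left alone.
There are look-alikes about, which are no part of the job. There is more than one size of the blue_panel; the one meant has the size given above.

How it is judged:
At the end, for the whole second after the job is handed in: The blue panel lies at rest flat on the stand, its paint line within 8 mm of the taped edge (the 40 mm bare strip overhanging) and square to that edge within 0.12 rad (7 degrees); the green panel, cup and tin are within 15 mm of where they started and have not tipped (x of blue_panel_line in the frame of stand_edge between -0.008 and 0.008 m and angle between the x axis of blue_panel and the x axis of stand, either way round below 0.12 rad and height (world z) of blue_panel between 0.055 and 0.065 m and angle between blue_panel's own z axis and vertical below 0.05 rad and linear speed of blue_panel below 0.01 m/s and angular speed of blue_panel below 0.1 rad/s and distance of each of green_panel, cup, tin from where it was at the start of the episode below 0.015 m and angle between each of green_panel, cup, tin's own z axis and vertical below 0.1 rad); the robot touches nothing.
It fails at once if the blue panel is lifted off the stand (more than 12 mm), or tips or falls (height (world z) of blue_panel above 0.072 m or height (world z) of blue_panel below 0.05 m or angle between blue_panel's own z axis and vertical above 0.15 rad).
It fails at once if the green panel, the cup or the tin is moved more than 15 mm or tipped (not (distance of each of green_panel, cup, tin from where it was at the start of the episode below 0.015 m and angle between each of green_panel, cup, tin's own z axis and vertical below 0.1 rad)).
It also fails if it takes over 38 s, if anything falls off the work surface, if the arm or the gripper's body presses on something with over 40 N, if the wrist force passes 120 N, or if a joint passes its speed limit or range.

### The arm

A 6-joint arm with a two-finger parallel gripper is mounted at the origin on the work surface. World frame = base frame: x ahead of the robot, y to its left, z up, the work surface at z = 0. Lengths are in m, angles in rad, forces in N, time in s.
With the tool pointing down it reaches from about 0.35 to 0.85 m from the base axis. Payload 8.1 kg.
Tool frame: the origin (TCP) lies at the very end of the fingers, on their centre line; the grasp point (between the pads) lies 19 mm behind it; z points along the fingers, y is the line along which they close (so a half turn about z gives the same grasp; the last joint's range is limited). The gripper opens to 93 mm and grips with 3 to 60 N. Pads are 15 mm wide; open, the fingers measure 128 mm over their backs; the gripper's body (75 mm by 188 mm) begins 65 mm behind the grasp point.
Start: joints at [1.163, 0.13, 1.488, -0, 1.523, -0.085], TCP at [0.19, 0.569, 0.219] pointing down, gripper open.
Joint ranges: [-2.96, 2.96], [-0.89, 2.26], [0.02, 2.5], [-1.34, 4.48], [0, 2.73], [-2.66, 2.66]. Speed limits (rad/s): [2.39, 2.39, 2.79, 3.14, 3.14, 3.14].

### API

Orientations are given as a unit quaternion [x, y, z, w].
In Python, from station import readout, cams, ticket gives the robot as it stands.
- The arm moves only by the tool apply_moves, never from a script. Its argument "increments" is a list of rows, each a list of 3 entries, a list of its own where there are three numbers: the opening, from 0 (shut) to 1 (fully open), then the shift along the world's x, y, z as a fraction of full scale, then the turn, a rotation vector about the world's x, y, z as a fraction of full scale. In form: [[jaw, [tx, ty, tz], [ax, ay, az]], ...]. A call has 1 to 10 rows; each row is the pose to reach, as a shift and turn from the pose commanded when the call began; what a row does not reach only later rows make up. Full scale, the value 1, is 1000 mm for a shift and 60 degrees for a turn. A row lasts 1/10 s, in which the tool goes at most 50 mm and 8.59 degrees, less where a joint would pass 70% of its speed; a pose out of reach is approached as far as the arm can. A call with a number of a shift or a turn outside -1 to 1 is refused whole. A call with a gripper value outside its range is refused whole. The fingers move at their own pace and stop on an object; "newtons" is the grip in N (left out, the last holds). Time passes only in rows, so rows that repeat a pose let the fingers close. It gives the time, the measured TCP pose, the force, the opening and the grip force at its end, in the units of the state.
- readout.read_state(): the state, without advancing time (a new reading comes with each control period).
- cams.grab_frame(name): name is "side" or "top"; returns a dict with "img" (400x640x3 uint8, blue, green, red), "range_z" (400x640 float32, m along the optical axis (not along the pixel's ray), 0 where there is no reading), "camera_matrix" (3x3 intrinsics, pixels), "D" ([k1, k2, p1, p2, k3] as OpenCV has them; the pictures are not rectified), "R" (3x3) and "t" (3): a world point X has camera coordinates R X + t. Camera axes: x right, y down, z forward; pixel columns grow to the right and rows downward; lengths in m; the calibration is good to about 2 mm. A picture is of the moment at which its call begins.
- ticket.close_job(): hands the job in; it is judged then, once.
Trained networks look in a picture, given as the dict that the camera call returned (one of the last four; its "shot" number tells which), for a name from the list of things; names that differ only in an ending like _2 or _b are one class to them, and where a whole thing is asked for, a point or a joint stands for the part that bears it (a point fixed in the world has none). Each returns a list of dicts, best first, with "confidence" (0 to 1); they miss things now and then, are a little off and sometimes report something else, mostly with a low value. They report only what shows in the picture. A call takes as long as a camera call. They do not tell look-alikes from the thing itself.
- cams.find_in(name, picture): "at" ([column, row] in pixels, amid what is visible of it).
The state is a dict: "time": time; "joints": joint angles; "qd": joint speeds; "joint_torque": joint torques, N m; "eef_pos": TCP position; "tcp_rot": TCP orientation; "wrist_force": force on the tool from outside, world axes, zero at the start; "torque": the same for the moment, N m; "opening": finger opening in m; "finger_force": force on a finger pad.
Only numpy, scipy, OpenCV 4.12 (cv2) and the standard library are available. Lean on these libraries where they do the work, as an engineer would, in place of code of your own. Each camera call takes 0.05 s, during which the arm holds its last target. There are 200 camera calls.

## Working session

There is one attempt and no reset: what is moved stays moved. The work goes in short steps, Python scripts to look and compute and a tool call to move; the robot and the scene stay as the last step left them, time stands still between calls to the robot, and variables do not carry over. Pictures are saved under pics/ and viewed, at most 10 in all, crops included, and the job is handed in when it is done.

Besides the shell and the picture viewer there is one more tool, called after "Emit:" as name(argument=value, ...) on one line, values as JSON. apply_moves: Moves the arm, as the interface text tells. Shift numbers are shares of 1000 mm and turn numbers shares of 60 degrees, none past 1 either way. Its arguments: {"type":"object","properties":{"increments":{"type":"array","items":{"type":"array"}},"newtons":{"type":"number"}},"required":["increments"]}

```bash
mkdir -p pics; cat > h.py <<'E'
import numpy as np, cv2
from station import readout, cams, ticket
def pix2w(f,uv,z=None):
    """pixels -> world on plane z (or by depth if z None)"""
    K,D,R,t=[np.array(f[k],float) for k in("camera_matrix","D","R","t")]
    uv=np.array(uv,float).reshape(-1,2)
    n=cv2.undistortPoints(uv.reshape(-1,1,2),K,D).reshape(-1,2)
    d=np.c_[n,np.ones(len(n))]
    if z is None:
        s=np.array([f["range_z"][int(round(v)),int(round(u))] for u,v in uv])
        return (d*s[:,None]-t.ravel())@R
    c=-R.T@t.ravel(); w=d@R
    return c+w*((z-c[2])/w[:,2])[:,None]
E
python3 - <<'E'
from h import *
for n in("top","side"):
    f=cams.grab_frame(n); cv2.imwrite(f"pics/{n}0.png",f["img"])
    for k in("blue_panel","green_panel","cup","tin","stand"):
        for r in cams.find_in(k,f)[:4]:
            print(n,k,np.round(r["at"]),round(r["confidence"],2),pix2w(f,r["at"]).round(3))
print(readout.read_state())
E
```

```text
top blue_panel [239. 295.] 0.82 [[0.266 0.26  0.01 ]]
top blue_panel [288. 132.] 0.59 [[0.71  0.163 0.01 ]]
top blue_panel [313. 192.] 0.56 [[0.531 0.082 0.068]]
top green_panel [384. 186.] 0.96 [[ 0.557 -0.098  0.067]]
top green_panel [352. 215.] 0.65 [[ 0.476 -0.018  0.064]]
top cup [452. 210.] 0.91 [[ 0.514 -0.288  0.002]]
top tin [242. 204.] 0.69 [[0.483 0.254 0.109]]
top stand [349. 219.] 0.6 [[ 0.468 -0.012  0.059]]
side blue_panel [330. 207.] 0.95 [[0.539 0.077 0.065]]
side blue_panel [395. 198.] 0.74 [[0.716 0.154 0.   ]]
side blue_panel [219. 185.] 0.72 [[0.269 0.256 0.004]]
side green_panel [351. 269.] 0.63 [[ 0.554 -0.101  0.065]]
side cup [338. 350.] 0.93 [[ 0.51  -0.237  0.009]]
side tin [302. 161.] 0.95 [[0.487 0.226 0.085]]
side stand [311. 256.] 0.83 [[ 0.481 -0.053  0.057]]
{'time': 0.6, 'joints': array([ 1.16261676e+00,  1.30363565e-01,  1.48820905e+00,  2.04957056e-06,
        1.52299727e+00, -8.53832793e-02]), 'qd': array([-0.00096203, -0.00031834,  0.00156064,  0.00018319,  0.00037797,
       -0.00028726]), 'joint_torque': array([-3.71608860e-05, -5.59407842e+01, -4.91797864e+01,  7.67940190e-02,
        2.28633871e-02,  1.14780318e-05]), 'eef_pos': array([0.19030228, 0.56902621, 0.21865202]), 'tcp_rot': array([1.60698384e-01, 9.87003561e-01, 1.12887548e-05, 1.78822527e-06]), 'wrist_force': array([-0.26893618, -0.5345544 ,  0.05338035]), 'torque': array([ 0.03286732, -0.05406769, -0.03139631]), 'finger_force': 0.0, 'opening': 0.09282107632064401}
```

View pics/top0.png

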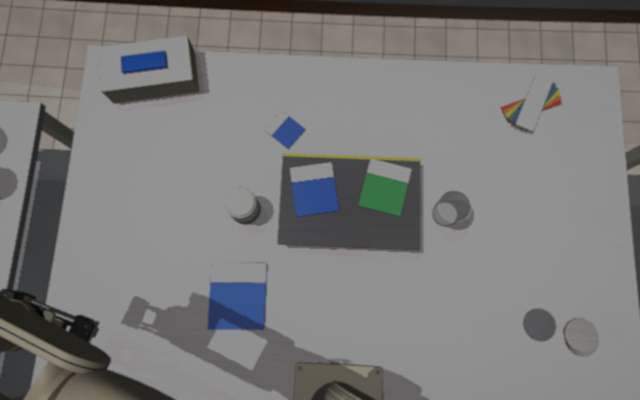

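View pics/side0.png

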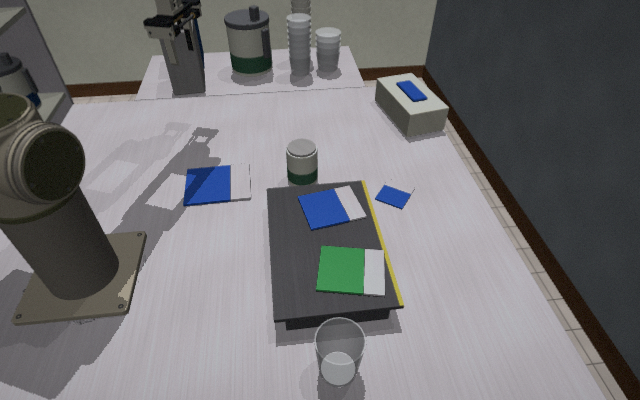

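The top view shows the panel to push at about (314,190) on the stand. The stand spans columns 280–420, with the yellow tape along row 157, and the green panel is at (385,187). The other blue panels, at (238,300) and (288,132), lie on the bench and are look-alikes. The side view agrees, with the blue panel at (330,207), the tin at (302,161) and the cup at (338,350).

```bash
cat >> h.py <<'E'
def rect(P):
    (c,s,a)=cv2.minAreaRect((P[:,:2]*1000).astype(np.float32)); return np.array(c),np.array(s),a,cv2.boxPoints((c,s,a)).round(1).tolist()
def measure(n,lo=(.35,-.22),hi=(.70,.22),verbose=True):
    f=cams.grab_frame(n); im=f["img"]; H,W=im.shape[:2]
    uv=np.stack(np.meshgrid(np.arange(W),np.arange(H)),-1).reshape(-1,2)
    P=pix2w(f,uv,.066); P0=pix2w(f,uv,.06)
    hsv=cv2.cvtColor(im,cv2.COLOR_BGR2HSV).reshape(-1,3).astype(int)
    z=f["range_z"].ravel(); K=np.array(f["R"]),np.array(f["t"]).ravel()
    zz=P0@K[0].T+K[1]; onplane=(abs(zz[:,2]-z)<.015)
    box=((P[:,:2]>lo)&(P[:,:2]<hi)).all(1)
    out={}
    h,s,v=hsv.T
    for k,m,Q in(("blue",(h>100)&(h<135)&(s>120)&onplane,P),("green",(h>45)&(h<85)&(s>120)&onplane,P),("yellow",(h>20)&(h<38)&(s>90),P0),("white",(s<60)&(v>130)&onplane,P)):
        m=(m&box).reshape(H,W).astype(np.uint8)
        nl,L,st,_=cv2.connectedComponentsWithStats(m)
        for i in range(1,nl):
            if st[i,4]<60: continue
            out.setdefault(k,[]).append(Q[(L==i).ravel()])
            if verbose: c,sz,a,b=rect(out[k][-1]); print(n,k,st[i,4],"c",c.round(1),"size",sz.round(1),"ang",round(a,1),b)
    return f,out
E
python3 - <<'E'
from h import *
for n in("top","side"): measure(n)
E
```

```text
top blue 1437 c [520.   77.7] size [ 88.2 110.3] ang 10.8 [[466.29998779296875, 123.69999694824219], [486.8999938964844, 15.300000190734863], [573.5999755859375, 31.799999237060547], [553.0, 140.1999969482422]]
top green 1350 c [533.8 -95.4] size [106.5  85.7] ang 77.7 [[480.5, -138.3000030517578], [564.2999877929688, -156.60000610351562], [587.0, -52.599998474121094], [503.29998779296875, -34.20000076293945]]
top yellow 352 c [631.5 -10.5] size [  7.8 355.6] ang 0.4 [[626.5, 167.3000030517578], [628.7000122070312, -188.39999389648438], [636.5, -188.3000030517578], [634.2999877929688, 167.3000030517578]]
top white 569 c [ 598.5 -109.4] size [106.   38.3] ang 76.1 [[567.2000122070312, -156.3000030517578], [604.4000244140625, -165.39999389648438], [629.7999877929688, -62.599998474121094], [592.5999755859375, -53.400001525878906]]
top white 577 c [584.7  90.3] size [ 38.  105.9] ang 10.6 [[556.2999877929688, 138.8000030517578], [575.7000122070312, 34.79999923706055], [613.0, 41.70000076293945], [593.5999755859375, 145.8000030517578]]
side blue 1407 c [519.9  74.4] size [ 90.4 114.5] ang
[... 261 characters left out ...]
4140625, -162.8000030517578], [588.7000122070312, -53.79999923706055], [502.8999938964844, -34.70000076293945]]
side yellow 503 c [631.3 -11.8] size [  8.4 356.7] ang 0.4 [[625.7999877929688, 166.5], [628.4000244140625, -190.10000610351562], [636.7999877929688, -190.10000610351562], [634.2000122070312, 166.60000610351562]]
side white 551 c [583.7  88.7] size [ 39.2 108.6] ang 10.7 [[554.2999877929688, 138.39999389648438], [574.5, 31.700000762939453], [613.0999755859375, 39.0], [592.9000244140625, 145.6999969482422]]
side white 902 c [ 597.9 -111. ] size [109.1  39.1] ang 76.6 [[566.2000122070312, -159.5], [604.2999877929688, -168.60000610351562], [629.5, -62.5], [591.5, -53.400001525878906]]
```

Emit:
apply_moves(increments=[[0.6,[0.12,-0.25,0],[0,0,0.315]],[0.6,[0.12,-0.25,0],[0,0,0.315]],[0.6,[0.12,-0.25,0],[0,0,0.315]],[0.6,[0.12,-0.25,0],[0,0,0.315]],[0.6,[0.12,-0.25,0],[0,0,0.315]],[0.6,[0.24,-0.491,0],[0,0,0.315]],[0.6,[0.24,-0.491,0],[0,0,0.315]],[0.6,[0.24,-0.491,0],[0,0,0.315]],[0.6,[0.24,-0.491,0],[0,0,0.315]],[0.6,[0.24,-0.491,0],[0,0,0.315]]])

```text
time: 1.7
eef_pos: [0.4097, 0.1188, 0.2191]
tcp_rot: [-0.004, 1.0, 0.0, 0.001]
wrist_force: [0.7, 0.3, 0.5]
opening: 0.0559
finger_force: 0.0
```

Emit:
apply_moves(increments=[[0.6,[0,0,0],[0,0,0]],[0.6,[0,0,0],[0,0,0]],[0.6,[0,0,0],[0,0,0]],[0.6,[0,0,0],[0,0,0]]])

```text
time: 2.1
eef_pos: [0.4087, 0.122, 0.2186]
tcp_rot: [-0.005, 1.0, 0.0, -0.0]
wrist_force: [0.1, 0.1, 0.5]
opening: 0.0559
finger_force: 0.0
```

```bash
python3 -c "
from h import *
s=readout.read_state(); print(s['time'],s['eef_pos'],s['tcp_rot'],s['joints'],s['opening'],s['wrist_force'])"
```

```text
2.1 [0.4086602  0.12198997 0.21863475] [-4.71589352e-03  9.99988872e-01  1.20521577e-04 -4.09588113e-05] [ 1.69524179e-01 -3.57859724e-01  1.93973155e+00  2.51231940e-04
  1.55976209e+00 -1.41070675e+00] 0.0559107670838028 [0.1118918  0.14403434 0.51671197]
```

Emit:
apply_moves(increments=[[0.6,[0.025,-0.044,0],[0,0,0]],[0.6,[0.025,-0.044,-0.04],[0,0,0]],[0.6,[0.025,-0.044,-0.08],[0,0,0]],[0.6,[0.025,-0.044,-0.115],[0,0,0]],[0.6,[0.025,-0.044,-0.135],[0,0,0]],[0.6,[0.025,-0.044,-0.145],[0,0,0]],[0.6,[0.025,-0.044,-0.15],[0,0,0]],[0.6,[0.025,-0.044,-0.154],[0,0,0]],[0.6,[0.025,-0.044,-0.156],[0,0,0]],[0.6,[0.025,-0.044,-0.156],[0,0,0]]])

```text
time: 3.1
eef_pos: [0.4348, 0.0769, 0.0634]
tcp_rot: [-0.004, 1.0, 0.0, 0.001]
wrist_force: [-0.8, 0.2, -0.6]
opening: 0.0554
finger_force: 0.0
```

Emit:
apply_moves(increments=[[0.6,[0.01,0,-0.001],[0,0,0]],[0.6,[0.018,0,-0.001],[0,0,0]],[0.6,[0.026,0,-0.001],[0,0,0]],[0.6,[0.034,0,-0.001],[0,0,0]],[0.6,[0.042,0,-0.001],[0,0,0]],[0.6,[0.05,0,-0.001],[0,0,0]],[0.6,[0.058,0,-0.001],[0,0,0]],[0.6,[0.066,0,-0.001],[0,0,0]],[0.6,[0.073,0,-0.001],[0,0,0]],[0.6,[0.078,0,-0.001],[0,0,0]]])

```text
time: 4.1
eef_pos: [0.5127, 0.0766, 0.0615]
tcp_rot: [-0.003, 1.0, -0.0, -0.0]
wrist_force: [-1.8, 0.1, 2.0]
opening: 0.0559
finger_force: 0.9
```

```bash
python3 - <<'E'
from h import *
f,o=measure("top"); f,o=measure("side"); cv2.imwrite("pics/side1.png",f["img"]); print(readout.read_state()["eef_pos"])
E
```

```text
top green 882 c [534.1 -95.5] size [105.5  85.3] ang 77.2 [[480.79998779296875, -137.60000610351562], [564.0, -156.39999389648438], [587.4000244140625, -53.5], [504.20001220703125, -34.70000076293945]]
top yellow 185 c [632.  -98.3] size [  8. 180.] ang 0.3 [[627.5999755859375, -8.300000190734863], [628.4000244140625, -188.39999389648438], [636.4000244140625, -188.3000030517578], [635.5, -8.300000190734863]]
top white 586 c [ 598.5 -109.1] size [107.9  39.1] ang 76.6 [[567.0, -157.0], [605.0, -166.10000610351562], [630.0, -61.099998474121094], [592.0, -52.099998474121094]]
side blue 1040 c [566.7  66. ] size [ 89.7 114.5] ang 0.4 [[521.5, 122.9000015258789], [522.2000122070312, 8.5], [611.9000244140625, 9.100000381469727], [611.2000122070312, 123.5]]
side green 2041 c [533.7 -98.3] size [111.9  87.8] ang 77.4 [[478.6000061035156, -143.3000030517578], [564.4000244140625, -162.39999389648438], [588.7000122070312, -53.20000076293945], [503.0, -34.099998474121094]]
side yellow 341 c [631.8 -88.1] size [  8.4 204.5] ang 0.4 [[626.9000244140625, 14.100000381469727], [628.4000244140625, -190.39999389648438], [636.7999877929688, -190.3000030517578], [635.2999877929688, 14.199999809265137]]
side white 581 c [632.4  68.5] size [ 39.7 109. ] ang 0.3 [[612.2999877929688, 122.9000015258789], [612.9000244140625, 13.899999618530273], [652.5999755859375, 14.100000381469727], [651.9000244140625, 123.0999984741211]]
side white 908 c [ 597.9 -110.8] size [109.2  39.3] ang 76.9 [[566.4000244140625, -159.60000610351562], [604.7000122070312, -168.5], [629.2999877929688, -62.099998474121094], [591.0999755859375, -53.20000076293945]]
[0.51293342 0.07658406 0.06171008]
```

View pics/side1.png

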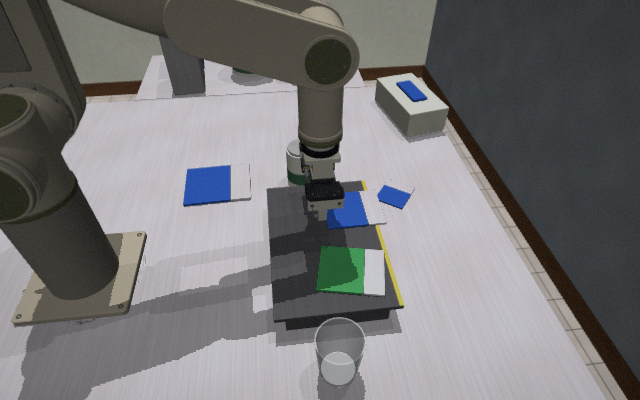

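The panel is now square, with its blue part around (348,209), and the line is at x≈612 mm against the edge at about 635 mm. That leaves about 23 mm to push.

Emit:
apply_moves(increments=[[0.6,[0.004,0,0.0005],[0,0,0]],[0.6,[0.008,0,0.0005],[0,0,0]],[0.6,[0.012,0,0.0005],[0,0,0]],[0.6,[0.015,0,0.0005],[0,0,0]],[0.6,[0.018,0,0.0005],[0,0,0]],[0.6,[0.02,0,0.0005],[0,0,0]],[0.6,[0.0215,0,0.0005],[0,0,0]],[0.6,[0.0225,0,0.0005],[0,0,0]],[0.6,[0.023,0,0.0005],[0,0,0]],[0.6,[0.023,0,0.0005],[0,0,0]]])

```text
time: 5.2
eef_pos: [0.5352, 0.0767, 0.0622]
tcp_rot: [-0.004, 1.0, 0.0, 0.0]
wrist_force: [-0.4, 1.2, -0.5]
opening: 0.0559
finger_force: 0.2
```

Emit:
apply_moves(increments=[[0.6,[-0.01,0,0],[0,0,0]],[0.6,[-0.03,0,0],[0,0,0]],[0.6,[-0.05,0,0.02],[0,0,0]],[0.6,[-0.07,0,0.06],[0,0,0]],[0.6,[-0.09,0,0.1],[0,0,0]],[0.6,[-0.09,0,0.15],[0,0,0]],[0.6,[-0.09,0.05,0.15],[0,0,0]],[0.6,[-0.1,0.09,0.15],[0,0,0]],[0.6,[-0.12,0.13,0.15],[0,0,0]],[0.6,[-0.14,0.17,0.15],[0,0,0]]])

```text
time: 6.2
eef_pos: [0.394, 0.2478, 0.2122]
tcp_rot: [-0.003, 1.0, 0.0, 0.0]
wrist_force: [0.8, 0.6, -0.3]
opening: 0.056
finger_force: 0.0
```

```bash
python3 - <<'E'
from h import *
f,o=measure("top"); cv2.imwrite("pics/top2.png",f["img"]);f,o=measure("side"); print(readout.read_state()["eef_pos"])
E
```

```text
top blue 1384 c [588.7  69.9] size [ 88.4 109.8] ang 0.4 [[544.0, 124.4000015258789], [544.9000244140625, 14.600000381469727], [633.2999877929688, 15.300000190734863], [632.4000244140625, 125.0999984741211]]
top green 1350 c [533.8 -95.4] size [106.6  85.7] ang 77.5 [[480.5, -138.1999969482422], [564.0999755859375, -156.6999969482422], [587.0999755859375, -52.599998474121094], [503.5, -34.099998474121094]]
top yellow 204 c [632.1 -87.8] size [201.    8.5] ang 90.0 [[627.7999877929688, -188.3000030517578], [636.2999877929688, -188.3000030517578], [636.4000244140625, 12.600000381469727], [627.9000244140625, 12.600000381469727]]
top white 607 c [655.   71.3] size [ 39.9 109.7] ang 0.7 [[634.2999877929688, 125.9000015258789], [635.7000122070312, 16.200000762939453], [675.5999755859375, 16.700000762939453], [674.2000122070312, 126.4000015258789]]
top white 604 c [ 598.2 -109.3] size [108.5  39.5] ang 76.6 [[566.4000244140625, -157.5], [604.9000244140625, -166.6999969482422], [630.0, -61.099998474121094], [591.5999755859375, -52.0]]
side blue 1396 c [588.5  66.2] size [ 89.8 114.6] ang 0.3
[... 302 characters left out ...]
, -53.79999923706055], [502.8999938964844, -34.70000076293945]]
side yellow 344 c [631.9 -88. ] size [  8.8 204.2] ang 0.3 [[627.0, 14.100000381469727], [628.2000122070312, -190.10000610351562], [636.9000244140625, -190.10000610351562], [635.7000122070312, 14.199999809265137]]
side white 580 c [652.9  69. ] size [ 42.2 109.3] ang 1.8 [[630.0999755859375, 123.0], [633.5, 13.699999809265137], [675.7000122070312, 15.0], [672.2999877929688, 124.30000305175781]]
side white 902 c [ 597.9 -110.9] size [109.   39.2] ang 76.9 [[566.5, -159.60000610351562], [604.7000122070312, -168.5], [629.2999877929688, -62.29999923706055], [591.0999755859375, -53.400001525878906]]
[0.39228164 0.25048444 0.21212434]
```

View pics/top2.png

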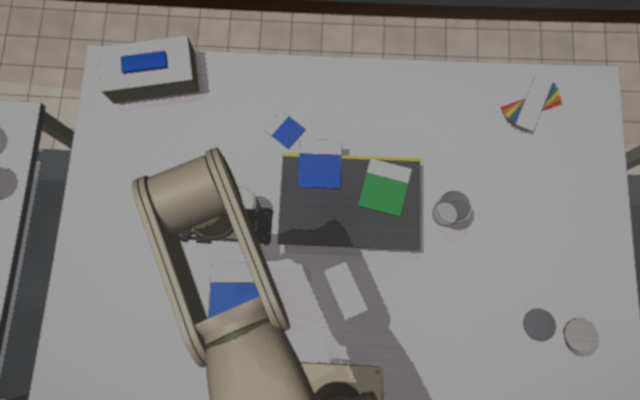

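The panel is square, with its line at (320,155) along the tape, about 2 mm short of the edge. The green panel hasn't moved and the arm is clear, so I'm handing it in.

```bash
python3 -c "
from station import ticket
print(ticket.close_job())"
```

```text
the job is handed in; nothing more can be done
None
```

I pushed the blue panel until its paint line was about 2 mm short of the taped edge (8 mm allowed), square to within about 1°; the green panel had not moved, the arm stayed clear of the cup and tin, and the job is handed in with no verdict returned.

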